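Open the child-safe detergent cabinet

ROBOT

A 7-joint arm with a two-finger parallel gripper is mounted at the origin on the work surface. World frame = base frame: x ahead of the robot, y to its left, z up, the work surface at z = 0. Lengths are in m, angles in rad, forces in N, time in s.
With the tool pointing down it reaches from about 0.4 to 0.85 m from the base axis. Payload 10.4 kg.
Tool frame: the origin (TCP) lies between the finger pads; the fingertips stand tcp_to_tips ahead of it and the grasp point (between the pads) lies 8 mm behind it (tcp_to_tips is the distance from the TCP to the fingertips, in m); z points along the fingers, y is the line along which they close (so a half turn about z gives the same grasp; the last joint's range is limited). The gripper opens to 85 mm and grips with 20 to 120 N. Pads are 22 mm wide; open, the fingers measure 114 mm over their backs; the gripper's body (76 mm by 85 mm) begins 54 mm behind the grasp point. The pads swing forward as they close: fully open they stand 13 mm farther back than shut.
Start: joints at [-1.215, 0.332, -0.065, 1.46, 0.022, 1.35, -0.088], TCP at [0.231, 0.581, 0.212] pointing down, gripper open.
Joint ranges: [-2.6, 2.6], [-0.5, 2.12], [-1.47, 1.34], [0.16, 2.42], [-1.27, 4.41], [0.06, 2.06], [-2.6, 2.6]. Speed limits (rad/s): [2.22, 2.22, 2.79, 2.79, 3.14, 3.14, 3.14].

INTERFACE

Orientations are given as a unit quaternion [x, y, z, w].
In Python, from workcell import * gives the robot as it stands.
- The arm moves only by the tool apply_moves, never from a script. Its argument "rows" is a list of rows, each an object of numbers: "x", "y", "z": the shift along the tool's x, y, z in mm; "ax", "ay", "az": the turn, a rotation vector about the tool's x, y, z in degrees; "gripper": the closure, from 0 (fully open) to 1 (shut). A call has 1 to 5 rows; each row shifts and turns the commanded pose from where the row before left it, along the tool's axes as they then stand; what a row does not reach is not made up. A row lasts 1/12 s, in which the tool goes at most 41.7 mm and 7.16 degrees, less where a joint would pass 70% of its speed; a pose out of reach is approached as far as the arm can. A call with a gripper value outside its range is refused whole. The fingers move at their own pace and stop on an object; "newtons" is the grip in N (left out, the last holds). Time passes only in rows, so rows that do not move let the fingers close. It gives the time, the measured TCP pose, the force, the opening and the grip force at its end, in the units of the state.
- get_obs(): the state, without advancing time (a new reading comes with each control period).
- camera(name): name is "scene" or "side" or "wrist"; returns a dict with "color" (384x512x3 uint8, red, green, blue), "fov_y" (degrees; the focal length in pixels is half the picture's height over the tangent of half this angle, whatever the lens; pixels are square), "cx", "cy" (the principal point, pixels), "rvec" (rotation vector, rad) and "tvec" (3), from world to camera coordinates, as OpenCV has them. Camera axes: x right, y down, z forward; pixel columns grow to the right and rows downward; lengths in m; the calibration is good to about 2 mm. A picture is of the moment at which its call begins. There is no depth.
- hand_in(): hands the job in; it is judged then, once.
The state is a dict: "clock": time; "joint_pos": joint angles; "joint_velocities": joint speeds; "tau": joint torques, N m; "position": TCP position; "ee_rot": TCP orientation; "ft_force": force on the tool from outside, world axes, zero at the start; "torque": the same for the moment, N m; "grip_width": opening from 0.0 (shut) to 1.0 (fully open); "grasp_force": force on a finger pad.
Only numpy, scipy, OpenCV 4.12 (cv2) and the standard library are available. Lean on these libraries where they do the work, as an engineer would, in place of code of your own. Each camera call takes 0.05 s, during which the arm holds its last target. There are 200 camera calls.

TASK

Open the small white child-safe detergent cabinet on the laundry worktop: lift its paddle handle just until you feel the hidden pawl come to rest on its soft buffer (lifted too little or pressed hard into the buffer, the latch holds), then swing the door wide open, 70 degrees or more, and leave it so with the paddle let go. Do not force the latch, by lifting hard or by tugging the door while it holds (no more than about 15 N beyond the paddle's own spring), swing the door gently, and leave the other things where they stand.

Things in the scene. Friction and masses are not known exactly. Their poses are not given: they have to be found in the camera images.
- cabinet: white sheet-steel detergent cabinet fixed to the worktop, 160 deep (x) x 220 wide (y) x 220 mm high. Origin under the centre of its base, z up, its front (the door side) faces its own -x. Its yaw differs from start to start.
- door (a joint): door angle, rad: 0 shut, up to 1.9 open. White panel 214 x 214 x 14 mm over the cabinet's front, hinged upright at its +y edge; opening turns it clockwise seen from above, its free (-y) edge swinging out to -x. Slightly stiff (0.12 N m, about 1 N at the paddle); it stays where left. While latched it has 3 to 4 mm of play at the paddle.
- door_hinge (a point): point on the door's hinge axis: in the cabinet's frame at x -0.087, y +0.105, z 0.110. Turns with the door; with the door shut its axes are the cabinet's.
- paddle (a joint): angle of the grey paddle handle, rad: 0 at rest (level), grows as its free end is lifted, limit 0.75. A spring pulls it down with about 4 N at the grip at rest, 6 N at 0.55 rad; let go, it drops back to 0. Its level pivot lies along the door's width, in the cabinet's frame (door shut) at x -0.087, y -0.065, z 0.177.
- paddle_grip (a point): point to pinch, 45 mm out from the paddle's pivot at mid thickness. The paddle is a flat plate 34 mm wide (along the door), 8 mm thick, standing level 56 mm proud of the door's face, with a 12 mm round bead along its end; 43 mm below the cabinet's top, 170 mm from the hinge axis. At rest its axes are the cabinet's: -x points out of the door.
- pawl: hidden pawl, one piece with the paddle (origin on its pivot); it sinks as the paddle lifts. Its unseen strike is set anew each time: the pawl clears it at a paddle angle from 0.10 to 0.50 rad; some 0.04 rad on it rests on a buffer (7 N per mm at the grip: the lifting force rises sharply); pressed 1 to 2 mm in (over 6 N more), a second lip holds the door again. Take at most 20 N here.
- softener: softener bottle, 60 mm across, 120 tall, standing on the cabinet's roof. Loose; its origin is the centre of its underside.
- carton: cardboard carton 60 x 100 x 100 mm standing inside the cabinet, behind the door. Loose; its origin is the centre of its underside.
- peg_jar: clear jar with a wooden lid, 80 mm across, 100 tall, beside the cabinet on its -y side. Loose; its origin is the centre of its underside.
- detergent: white detergent bottle, 72 mm across, 200 tall, on the worktop to the left of the cabinet. Loose; its origin is the centre of its underside.
- scoop_cup: clear measuring cup, 70 mm across, 70 tall, on the worktop. Loose; its origin is the centre of its underside.
- brush: wooden scrubbing brush lying on the worktop. Loose; its origin is on its underside.
- spray_can: metal spray can, 54 mm across, 150 tall, on the worktop. Loose; its origin is the centre of its underside.

How it is judged:
On the way, in this order (a step that is already met when the one before it is completed fails the run):
1. the paddle is lifted while the door is still shut (value of joint paddle above 0.09 rad and value of joint door below 0.06 rad), for 0.1 s.
2. the door has swung off its latch (value of joint door above 0.2 rad), for 0.1 s.
At the end, for the whole second after the job is handed in: The door stands open by at least 1.2 rad (69 degrees) and at rest, the paddle has dropped back (under 0.06 rad), and the other things stand upright within 30 mm of where they were (value of joint door above 1.2 rad and value of joint paddle below 0.06 rad and velocity of joint door below 0.05 rad/s and not (distance of any of softener, carton, peg_jar, detergent, scoop_cup, brush, spray_can from where it was at the start of the episode above 0.03 m or angle between any of softener, carton, peg_jar, detergent, scoop_cup, spray_can's own z axis and vertical above 0.4 rad)); the robot touches nothing.
It fails at once if the latch is forced: more than 20 N between the pawl and the strike or buffer inside the cabinet (contact force between pawl and cabinet above 20 N).
It fails at once if the door is flung: faster than 2 rad/s (velocity of joint door above 2 rad/s).
It fails at once if another thing is moved more than 30 mm or tipped (distance of any of softener, carton, peg_jar, detergent, scoop_cup, brush, spray_can from where it was at the start of the episode above 0.03 m or angle between any of softener, carton, peg_jar, detergent, scoop_cup, spray_can's own z axis and vertical above 0.4 rad).
It also fails if it takes over 67 s, if anything falls off the work surface, if the arm or the gripper's body presses on something with over 40 N, if the wrist force passes 120 N, or if a joint passes its speed limit or range.

## Working session

There is one attempt and no reset: what is moved stays moved. The work goes in short steps, Python scripts to look and compute and a tool call to move; the robot and the scene stay as the last step left them, time stands still between calls to the robot, and variables do not carry over. Pictures are saved under pics/ and viewed, at most 10 in all, crops included, and the job is handed in when it is done.

Besides the shell and the picture viewer there is one more tool, called by a JSON object that holds its "op" and its "data", one argument or row to a line. apply_moves: Moves the arm, as the interface text tells. Its arguments: {"type":"object","properties":{"rows":{"type":"array","items":{"type":"object","properties":{"x":{"type":"number"},"y":{"type":"number"},"z":{"type":"number"},"ax":{"type":"number"},"ay":{"type":"number"},"az":{"type":"number"},"gripper":{"type":"number"}}}},"newtons":{"type":"number"}},"required":["rows"]}

```bash
mkdir -p pics; ls; python3 - <<'E'
from workcell import *
import cv2,json
o=get_obs();print({k:(v if not hasattr(v,'round') else v) for k,v in o.items()})
try: print(tcp_to_tips)
except Exception as e: print(e)
for n in("scene","side"):
    c=camera(n);cv2.imwrite(f"pics/{n}0.png",cv2.cvtColor(c["color"],cv2.COLOR_RGB2BGR));print(n,c["fov_y"],c["cx"],c["cy"],c["rvec"],c["tvec"])
E
```

```text
pics
{'clock': 0.0, 'joint_pos': array([-1.21461715,  0.3329054 , -0.06468534,  1.46099678,  0.02159825,
        1.34992061, -0.08851417]), 'joint_velocities': array([ 0.00017709, -0.00063618, -0.00195703,  0.00022348,  0.00039628,
        0.00114212,  0.00164299]), 'tau': array([ 6.35924516e-04, -6.25458312e+01,  4.99263871e-02, -3.91613388e+01,
        1.64130167e-02,  9.52606177e-03, -2.49173627e-05]), 'position': array([0.23097039, 0.58028379, 0.21076852]), 'ee_rot': array([ 1.88262449e-01,  9.82118456e-01, -7.59922027e-04, -1.06671131e-04]), 'ft_force': array([-0.19312198, -0.00953955, -0.80809545]), 'torque': array([-0.00797419,  0.05444043, -0.00271116]), 'grasp_force': 0.0, 'grip_width': 1.0018929729217385}
0.011
scene 42.703648761031914 255.26955409775036 190.06919143603994 [ 2.33365756  0.85275664 -0.32660122] [-0.40243798 -0.20019177  1.90196097]
side 44.39128720181675 251.10918623975948 190.09120151468278 [ 0.17737008 -2.81900504  1.27089635] [0.54404677 0.17872272 1.92214049]
```

View pics/scene0.png

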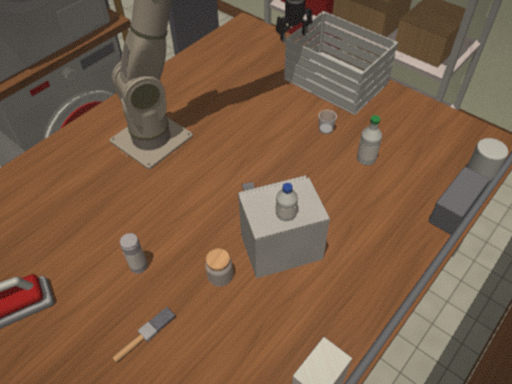

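View pics/side0.png

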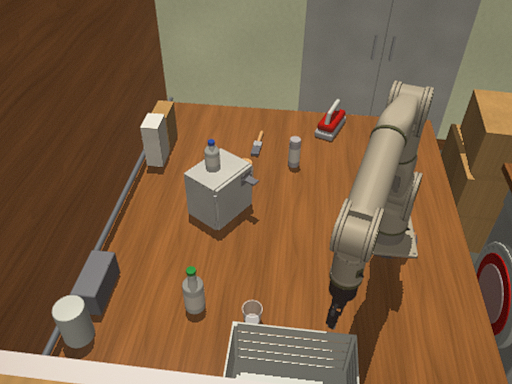

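The scene view shows the cabinet with its roof near (283,205) and the paddle peeping out at (249,187). The side view shows its front and the paddle at (250,181). I'll enlarge both.

```bash
python3 - <<'E'
import cv2,numpy as np
a=cv2.imread("pics/scene0.png")[165:285,225:345]; b=cv2.imread("pics/side0.png")[130:250,170:290]
cv2.imwrite("pics/crop0.png",np.hstack([cv2.resize(i,(400,400),interpolation=cv2.INTER_CUBIC) for i in(a,b)]))
E
```

```text
(no output)
```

View pics/crop0.png

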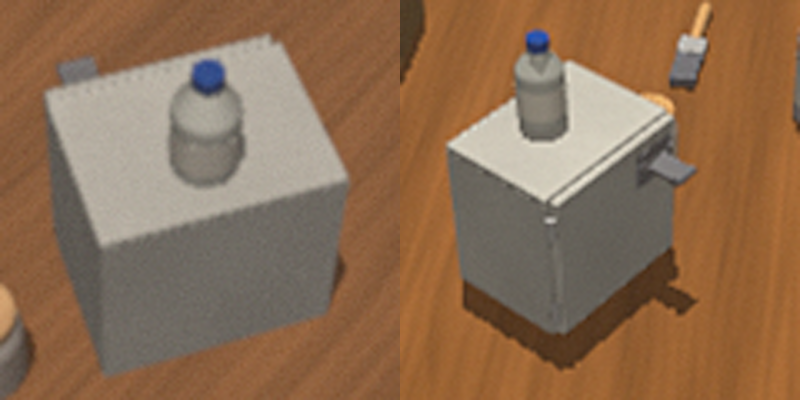

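Scene crop roof corners are (47,93), (105,243), (346,180) and (275,40). Side crop roof corners are (450,147), (570,63), (545,200) and (668,112), and the paddle tip edge runs (676,186)-(695,168). Now I'll cast rays.

```bash
cat > h.py <<'E'
import numpy as np,cv2
from scipy.spatial.transform import Rotation as R
CAL={"scene":(42.703648761031914,255.26955409775036,190.06919143603994,[2.33365756,0.85275664,-0.32660122],[-0.40243798,-0.20019177,1.90196097]),
"side":(44.39128720181675,251.10918623975948,190.09120151468278,[0.17737008,-2.81900504,1.27089635],[0.54404677,0.17872272,1.92214049])}
def ray(n,u,v,cal=None):
    f,cx,cy,r,t=cal or CAL[n];F=192/np.tan(np.radians(f/2));M=R.from_rotvec(r).as_matrix()
    return -M.T@np.array(t),M.T@np.array([(u-cx)/F,(v-cy)/F,1])
def onz(n,u,v,z,cal=None):
    o,d=ray(n,u,v,cal);return o+d*(z-o[2])/d[2]
E
python3 - <<'E'
from h import *
np.set_printoptions(precision=4,suppress=True)
s=.3
print("scene F-y,B-y,B+y,F+y");A=[onz("scene",225+u*s-.35,165+v*s-.35,.22)[:2] for u,v in((47,93),(105,243),(346,180),(275,40))];print(np.array(A))
B=[onz("side",170+(u-400)*s-.35,130+v*s-.35,.22)[:2] for u,v in((668,112),(570,63),(450,147),(545,200))];print(np.array(B))
for P in(A,B):
    for i,j in((0,3),(1,2),(0,1),(3,2)):
        d=P[j]-P[i];print(i,j,np.linalg.norm(d),np.degrees(np.arctan2(d[1],d[0])))
print("paddle tip",onz("side",170+276*s,130+186*s,.177),onz("side",170+295*s,130+168*s,.177))
for n,u,v,z in(("scene",218,259,.1),("scene",133,243,.15),("scene",369,160,0),("scene",327,130,0),("side",194,308,0),("side",252,320,0),("side",294,166,0)):print(n,u,v,onz(n,u,v,z))
E
```

```text
scene F-y,B-y,B+y,F+y
[[ 0.5661 -0.112 ]
 [ 0.7078 -0.1996]
 [ 0.8222 -0.0216]
 [ 0.6834  0.0652]]
[[ 0.5679 -0.1127]
 [ 0.7031 -0.1956]
 [ 0.8154 -0.0126]
 [ 0.6867  0.0662]]
0 3 0.2124954179898056 56.50345774491529
1 2 0.21154542688361233 57.26824995352212
0 1 0.16651199337075265 -31.723578260873367
3 2 0.16366208691684442 -32.03200938795927
0 3 0.2147442802285709 56.390063594526985
1 2 0.21478456852989236 58.47029242269546
0 1 0.15867727508036225 -31.533615372920984
3 2 0.15088239769286377 -31.464777347094344
paddle tip [ 0.5456 -0.0247  0.177 ] [ 0.5268 -0.0607  0.177 ]
scene 218 259 [ 0.6173 -0.2685  0.1   ]
scene 133 243 [ 0.4157 -0.4069  0.15  ]
scene 369 160 [0.7074 0.4373 0.    ]
scene 327 130 [0.4964 0.4692 0.    ]
side 194 308 [0.6946 0.448  0.    ]
side 252 320 [0.4871 0.4703 0.    ]
side 294 166 [ 0.3903 -0.3964  0.    ]
```

{"op": "apply_moves", "data": {
  "rows": [
    {"z": -36, "gripper": 0},
    {"z": -36},
    {"z": -36},
    {"x": -20, "y": -18},
    {"x": -29, "y": -26}
  ],
  "newtons": 40
}}

```text
invalid input at $.rows[0]: expected keys x, y, z, ax, ay, az, gripper
```

{"op": "apply_moves", "data": {
  "rows": [
    {"x": -29, "y": -26},
    {"x": -29, "y": -26},
    {"x": -29, "y": -26},
    {"x": -29, "y": -26},
    {"x": -29, "y": -26}
  ]
}}

```text
invalid input at $.rows[0]: expected keys x, y, z, ax, ay, az, gripper
```

{"op": "apply_moves", "data": {
  "rows": [
    {"x": -29, "y": -26},
    {"x": -29, "y": -26},
    {"x": -29, "y": -26},
    {"x": -29, "y": -26},
    {"x": -29, "y": -26}
  ]
}}

```text
invalid input at $.rows[0]: expected keys x, y, z, ax, ay, az, gripper
```

{"op": "apply_moves", "data": {
  "rows": [
    {"x": -29, "y": -26},
    {"x": -29, "y": -26},
    {"x": -29, "y": -26},
    {"x": -29, "y": -26},
    {"x": -20, "y": -18}
  ]
}}

```text
invalid input at $.rows[0]: expected keys x, y, z, ax, ay, az, gripper
```

{"op": "apply_moves", "data": {
  "rows": [
    {"az": 5.5},
    {"az": 5},
    {}
  ]
}}

```text
invalid input at $.rows[0]: expected keys x, y, z, ax, ay, az, gripper
```

All keys are needed in every row.

{"op": "apply_moves", "data": {
  "rows": [
    {"x": 0, "y": 0, "z": -36, "ax": 0, "ay": 0, "az": 0, "gripper": 0},
    {"x": 0, "y": 0, "z": -36, "ax": 0, "ay": 0, "az": 0, "gripper": 0},
    {"x": 0, "y": 0, "z": -36, "ax": 0, "ay": 0, "az": 0, "gripper": 0},
    {"x": -20, "y": -18, "z": 0, "ax": 0, "ay": 0, "az": 0, "gripper": 0},
    {"x": -29, "y": -26, "z": 0, "ax": 0, "ay": 0, "az": 0, "gripper": 0}
  ],
  "newtons": 40
}}

```text
clock: 0.52
position: [0.2583, 0.5241, 0.3209]
ee_rot: [0.186, 0.983, 0.002, -0.0]
ft_force: [0.9, 1.6, -1.0]
grip_width: 1.002
grasp_force: 0.0
```

{"op": "apply_moves", "data": {
  "rows": [
    {"x": -29, "y": -26, "z": 0, "ax": 0, "ay": 0, "az": 0, "gripper": 0},
    {"x": -29, "y": -26, "z": 0, "ax": 0, "ay": 0, "az": 0, "gripper": 0},
    {"x": -29, "y": -26, "z": 0, "ax": 0, "ay": 0, "az": 0, "gripper": 0},
    {"x": -29, "y": -26, "z": 0, "ax": 0, "ay": 0, "az": 0, "gripper": 0},
    {"x": -29, "y": -26, "z": 0, "ax": 0, "ay": 0, "az": 0, "gripper": 0}
  ]
}}

```text
clock: 0.93
position: [0.3474, 0.3453, 0.3194]
ee_rot: [0.188, 0.982, -0.0, -0.0]
ft_force: [0.7, 0.4, -0.7]
grip_width: 0.997
grasp_force: 0.0
```

{"op": "apply_moves", "data": {
  "rows": [
    {"x": -29, "y": -26, "z": 0, "ax": 0, "ay": 0, "az": 0, "gripper": 0},
    {"x": -29, "y": -26, "z": 0, "ax": 0, "ay": 0, "az": 0, "gripper": 0},
    {"x": -29, "y": -26, "z": 0, "ax": 0, "ay": 0, "az": 0, "gripper": 0},
    {"x": -29, "y": -26, "z": 0, "ax": 0, "ay": 0, "az": 0, "gripper": 0},
    {"x": -29, "y": -26, "z": 0, "ax": 0, "ay": 0, "az": 0, "gripper": 0}
  ]
}}

```text
clock: 1.35
position: [0.434, 0.1709, 0.3195]
ee_rot: [0.188, 0.982, 0.0, -0.0]
ft_force: [1.3, 1.0, 0.4]
grip_width: 1.002
grasp_force: 0.0
```

{"op": "apply_moves", "data": {
  "rows": [
    {"x": -29, "y": -26, "z": 0, "ax": 0, "ay": 0, "az": 0, "gripper": 0},
    {"x": -29, "y": -26, "z": 0, "ax": 0, "ay": 0, "az": 0, "gripper": 0},
    {"x": -29, "y": -26, "z": 0, "ax": 0, "ay": 0, "az": 0, "gripper": 0},
    {"x": -29, "y": -26, "z": 0, "ax": 0, "ay": 0, "az": 0, "gripper": 0},
    {"x": -20, "y": -18, "z": 0, "ax": 0, "ay": 0, "az": 0, "gripper": 0}
  ]
}}

```text
clock: 1.77
position: [0.5155, 0.0054, 0.3196]
ee_rot: [0.19, 0.982, -0.0, 0.0]
ft_force: [0.8, -0.2, 0.7]
grip_width: 1.005
grasp_force: 0.0
```

{"op": "apply_moves", "data": {
  "rows": [
    {"x": 0, "y": 0, "z": 0, "ax": 0, "ay": 0, "az": 5.5, "gripper": 0},
    {"x": 0, "y": 0, "z": 0, "ax": 0, "ay": 0, "az": 5, "gripper": 0},
    {"x": 0, "y": 0, "z": 0, "ax": 0, "ay": 0, "az": 0, "gripper": 0},
    {"x": 0, "y": 0, "z": 0, "ax": 0, "ay": 0, "az": 0, "gripper": 0}
  ]
}}

```text
clock: 2.1
position: [0.5147, 0.0094, 0.3193]
ee_rot: [0.276, 0.961, -0.0, -0.0]
ft_force: [1.1, 0.3, -1.0]
grip_width: 1.002
grasp_force: 0.0
```

```bash
python3 - <<'E'
from workcell import *
from h import *
o=get_obs();print(o["clock"],o["position"],R.from_quat(o["ee_rot"]).as_matrix().round(3),o["ft_force"])
c=camera("wrist");cv2.imwrite("pics/w0.png",cv2.cvtColor(c["color"],cv2.COLOR_RGB2BGR));print(c["fov_y"],c["cx"],c["cy"],list(c["rvec"]),list(c["tvec"]))
E
```

```text
2.1 [0.51474454 0.00942599 0.31932323] [[-0.848  0.53  -0.001]
 [ 0.53   0.848  0.   ]
 [ 0.    -0.    -1.   ]] [ 1.07897913  0.26155178 -0.98147283]
63.10738082020994 260.9283302613327 187.23239414504081 [np.float64(-2.5056142507424224), np.float64(-1.3870919210286086), np.float64(-0.21514531065277287)] [np.float64(-0.28196424699706235), np.float64(-0.4832954229205609), np.float64(0.3518277825318817)]
```

View pics/w0.png

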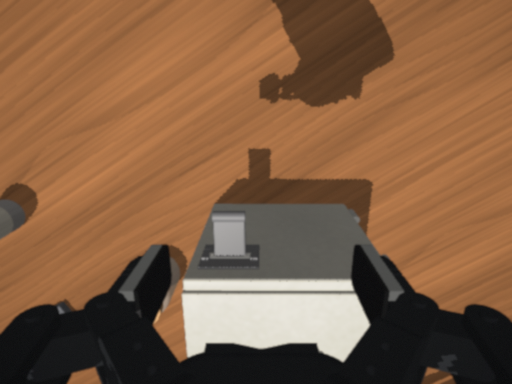

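The wrist view shows the paddle with its bead at (229,214) and its plate edges at x = 214 and 245 on row 240. The door's top front edge runs from (189,279) to (353,278).

```bash
python3 - <<'E'
from h import *
np.set_printoptions(precision=4,suppress=True)
cal=(63.10738082020994,260.928,187.232,[-2.5056142507424224,-1.3870919210286086,-0.21514531065277287],[-0.28196424699706235,-0.4832954229205609,0.3518277825318817])
C=np.array([.694,-.0655]);yw=np.radians(-32.3);ex=np.array([np.cos(yw),np.sin(yw)]);ey=np.array([-ex[1],ex[0]])
for n,u,v,z in(("beadL",214,214,.183),("beadR",245,214,.183),("L",213.5,240,.181),("R",245,240,.181),("doorL",189,279,.217),("doorR",353,278,.217),("base",230,252,.181)):
    p=onz("",u,v,z,cal)[:2];print(n,p,(p-C)@ex,(p-C)@ey)
g=C-.132*ex-.065*ey;d=g-np.array([.5147,.0094]);print(g,"tool x",d@-ex,"tool y",d@ey)
E
```

```text
beadL [ 0.529  -0.0557] -0.14469366059641106 -0.07989192390805905
beadR [ 0.546  -0.0286] -0.14482837673409088 -0.04792726574678279
L [ 0.5539 -0.0739] -0.11392172920506721 -0.08198703867824748
R [ 0.5717 -0.0454] -0.11406433639161828 -0.048374368305400886
doorL [ 0.5636 -0.1035] -0.0899603849680658 -0.10179840692796477
doorR [0.6479 0.0333] -0.0917830712972384 0.05888693616044119
base [ 0.5752 -0.067 ] -0.09960773414364787 -0.06475300122054527
[ 0.5477 -0.0499] tool x -0.05957843766597673 tool y -0.03250073506272124
```

{"op": "apply_moves", "data": {
  "rows": [
    {"x": -31, "y": -16, "z": 0, "ax": 0, "ay": 0, "az": 0, "gripper": 0},
    {"x": -30, "y": -16, "z": 0, "ax": 0, "ay": 0, "az": 0, "gripper": 0},
    {"x": 0, "y": 0, "z": 0, "ax": 0, "ay": -6, "az": 0, "gripper": 0},
    {"x": 0, "y": 0, "z": 0, "ax": 0, "ay": -6, "az": 0, "gripper": 0},
    {"x": 4, "y": 0, "z": 20, "ax": 0, "ay": 0, "az": 0, "gripper": 0}
  ]
}}

```text
clock: 2.57
position: [0.5509, -0.0491, 0.302]
ee_rot: [0.273, 0.956, -0.028, 0.106]
ft_force: [1.7, 0.9, 0.6]
grip_width: 1.0
grasp_force: 0.0
```

{"op": "apply_moves", "data": {
  "rows": [
    {"x": 6, "y": 0, "z": 28, "ax": 0, "ay": 0, "az": 0, "gripper": 0},
    {"x": 6, "y": 0, "z": 28, "ax": 0, "ay": 0, "az": 0, "gripper": 0},
    {"x": 5, "y": 0, "z": 24, "ax": 0, "ay": 0, "az": 0, "gripper": 0},
    {"x": 0, "y": 0, "z": 0, "ax": 0, "ay": 0, "az": 0, "gripper": 0}
  ]
}}

```text
clock: 2.9
position: [0.5469, -0.05, 0.2128]
ee_rot: [0.274, 0.956, -0.03, 0.097]
ft_force: [0.0, 0.1, 0.2]
grip_width: 0.998
grasp_force: 0.0
```

```bash
python3 - <<'E'
from workcell import *
from h import *
o=get_obs();M=R.from_quat(o["ee_rot"]).as_matrix();g=np.array([.5477,-.0499,.177]);print(o["position"],M.round(3),"delta tool mm",(M.T@(g-o["position"])*1000+[0,0,8]).round(1),o["ft_force"],o["torque"])
E
```

```text
[ 0.54694388 -0.05003854  0.21278804] [[-0.831  0.53   0.169]
 [ 0.518  0.848 -0.112]
 [-0.203 -0.005 -0.979]] delta tool mm [ 6.7  0.7 43.2] [0.03611527 0.10657147 0.18059482] [ 0.08577408  0.26629282 -0.03726722]
```

{"op": "apply_moves", "data": {
  "rows": [
    {"x": 4, "y": 0.5, "z": 25, "ax": 0, "ay": 0, "az": 0, "gripper": 0},
    {"x": 3, "y": 0, "z": 18, "ax": 0, "ay": 0, "az": 0, "gripper": 0},
    {"x": 0, "y": 0, "z": 0, "ax": 0, "ay": 0, "az": 0, "gripper": 0},
    {"x": 0, "y": 0, "z": 0, "ax": 0, "ay": 0, "az": 0, "gripper": 0.3},
    {"x": 0, "y": 0, "z": 0, "ax": 0, "ay": 0, "az": 0, "gripper": 0.6}
  ],
  "newtons": 35
}}

```text
clock: 3.32
position: [0.5527, -0.051, 0.1759]
ee_rot: [0.275, 0.956, -0.029, 0.101]
ft_force: [0.7, 0.8, 0.5]
grip_width: 0.746
grasp_force: 0.0
```

{"op": "apply_moves", "data": {
  "rows": [
    {"x": 0, "y": 0, "z": 0, "ax": 0, "ay": 0, "az": 0, "gripper": 0.8},
    {"x": 0, "y": 0, "z": 0, "ax": 0, "ay": 0, "az": 0, "gripper": 0.9},
    {"x": 0, "y": 0, "z": 0, "ax": 0, "ay": 0, "az": 0, "gripper": 0.9},
    {"x": 0, "y": 0, "z": 0, "ax": 0, "ay": 0, "az": 0, "gripper": 0.9},
    {"x": 0, "y": 0, "z": 0, "ax": 0, "ay": 0, "az": 0, "gripper": 0.9}
  ]
}}

```text
clock: 3.73
position: [0.5518, -0.0511, 0.1742]
ee_rot: [0.276, 0.956, -0.029, 0.101]
ft_force: [-0.6, 0.3, -0.5]
grip_width: 0.1
grasp_force: 0.0
```

```bash
cat > st.py <<'E'
from workcell import *
from h import *
np.set_printoptions(precision=3,suppress=True)
o=get_obs();M=R.from_quat(o["ee_rot"]).as_matrix();f=o["ft_force"]
print(o["clock"],o["position"],"F",f,"tool",M.T@f,"T",o["torque"],"tilt",np.degrees(np.arcsin(M[2,0])),"width",o["grip_width"],o["grasp_force"],"TCP+grasp",o["position"]-.008*M[:,2])
E
python3 st.py; python3 - <<'E'
from workcell import *
import cv2,numpy as np
a=camera("wrist")["color"];b=camera("side")["color"][130:250,170:330]
im=np.hstack([a[:,100:],cv2.resize(b,(380,285)).repeat(1,0) if 0 else cv2.copyMakeBorder(cv2.resize(b,(384,288),interpolation=2),0,96,0,0,0)])
cv2.imwrite("pics/g1.png",im[:,:,::-1])
E
```

```text
3.7333 [ 0.552 -0.051  0.174] F [-0.619  0.348 -0.498] tool [ 0.797 -0.035  0.339] T [0.105 0.23  0.008] tilt -12.0093708869653 width 0.10042334922950924 0.0 TCP+grasp [ 0.55  -0.05   0.182]
```

View pics/g1.png

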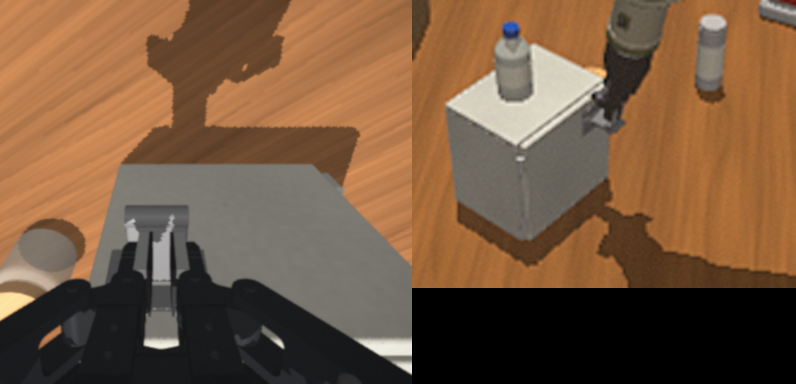

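The fingers closed fully above the plate, with their tips near (50..73,235) and no force. I'll open, go lower, and close again.

{"op": "apply_moves", "data": {
  "rows": [
    {"x": 0, "y": 0, "z": 0, "ax": 0, "ay": 0, "az": 0, "gripper": 0.4},
    {"x": 0, "y": 0, "z": 0, "ax": 0, "ay": 0, "az": 0, "gripper": 0},
    {"x": 0, "y": 0, "z": 0, "ax": 0, "ay": 0, "az": 0, "gripper": 0},
    {"x": 0, "y": 0, "z": 0, "ax": 0, "ay": 0, "az": 0, "gripper": 0},
    {"x": 0, "y": 0, "z": 0, "ax": 0, "ay": 0, "az": 0, "gripper": 0}
  ]
}}

```text
clock: 4.25
position: [0.5517, -0.0512, 0.1739]
ee_rot: [0.276, 0.956, -0.029, 0.1]
ft_force: [-0.0, -0.8, 0.7]
grip_width: 0.805
grasp_force: 0.0
```

{"op": "apply_moves", "data": {
  "rows": [
    {"x": 2, "y": 0, "z": 6, "ax": 0, "ay": 0, "az": 0, "gripper": 0},
    {"x": 2.5, "y": 0, "z": 8, "ax": 0, "ay": 0, "az": 0, "gripper": 0},
    {"x": 0, "y": 0, "z": 0, "ax": 0, "ay": 0, "az": 0, "gripper": 0},
    {"x": 0, "y": 0, "z": 0, "ax": 0, "ay": 0, "az": 0, "gripper": 0.3},
    {"x": 0, "y": 0, "z": 0, "ax": 0, "ay": 0, "az": 0, "gripper": 0.45}
  ]
}}

```text
clock: 4.67
position: [0.5504, -0.0504, 0.1591]
ee_rot: [0.276, 0.956, -0.029, 0.1]
ft_force: [0.0, 0.2, -0.0]
grip_width: 0.744
grasp_force: 0.0
```

{"op": "apply_moves", "data": {
  "rows": [
    {"x": 0, "y": 0, "z": 0, "ax": 0, "ay": 0, "az": 0, "gripper": 0.6},
    {"x": 0, "y": 0, "z": 0, "ax": 0, "ay": 0, "az": 0, "gripper": 0.6},
    {"x": 0, "y": 0, "z": 0, "ax": 0, "ay": 0, "az": 0, "gripper": 0.7},
    {"x": 0, "y": 0, "z": 0, "ax": 0, "ay": 0, "az": 0, "gripper": 0.7}
  ]
}}

```text
clock: 5.0
position: [0.5493, -0.052, 0.1596]
ee_rot: [0.277, 0.955, -0.03, 0.099]
ft_force: [-10.2, -4.0, 9.4]
grip_width: 0.377
grasp_force: 33.5
```

```bash
python3 st.py
```

```text
5.0 [ 0.549 -0.052  0.16 ] F [-10.186  -4.036   9.427] tool [  4.37   -8.876 -10.537] T [-1.146  2.22  -0.323] tilt -11.920629456461613 width 0.3773310576684053 33.50811794400215 TCP+grasp [ 0.548 -0.051  0.167]
```

{"op": "apply_moves", "data": {
  "rows": [
    {"x": 0, "y": -0.7, "z": -1, "ax": 0, "ay": 0, "az": 0, "gripper": 0.75},
    {"x": 0, "y": 0, "z": 0, "ax": 0, "ay": 0, "az": 0, "gripper": 0.75}
  ]
}}

```text
clock: 5.17
position: [0.5491, -0.0519, 0.1601]
ee_rot: [0.276, 0.955, -0.03, 0.1]
ft_force: [-5.8, -4.0, 1.9]
grip_width: 0.374
grasp_force: 35.6
```

```bash
python3 st.py
```

```text
5.1667 [ 0.549 -0.052  0.16 ] F [-5.787 -3.99   1.932] tool [ 2.306 -6.466 -2.452] T [-0.981  1.224 -0.212] tilt -11.944731312946962 width 0.3744416713429882 35.55191561579704 TCP+grasp [ 0.548 -0.051  0.168]
```

{"op": "apply_moves", "data": {
  "rows": [
    {"x": 0.5, "y": -1.5, "z": -0.8, "ax": 0, "ay": 0, "az": 0, "gripper": 0.75},
    {"x": 0, "y": 0, "z": 0, "ax": 0, "ay": 0, "az": 0, "gripper": 0.75}
  ]
}}

```text
clock: 5.33
position: [0.5485, -0.0516, 0.1608]
ee_rot: [0.276, 0.956, -0.029, 0.1]
ft_force: [0.2, -1.0, -3.0]
grip_width: 0.37
grasp_force: 35.0
```

{"op": "apply_moves", "data": {
  "rows": [
    {"x": 0.3, "y": 0, "z": -1.6, "ax": 0, "ay": 2, "az": 0, "gripper": 0.75},
    {"x": 0, "y": 0, "z": 0, "ax": 0, "ay": 0, "az": 0, "gripper": 0.75},
    {"x": 0, "y": 0, "z": 0, "ax": 0, "ay": 0, "az": 0, "gripper": 0.75}
  ]
}}

```text
clock: 5.58
position: [0.5482, -0.0515, 0.1622]
ee_rot: [0.276, 0.957, -0.024, 0.084]
ft_force: [0.1, -0.6, -3.4]
grip_width: 0.373
grasp_force: 35.4
```

```bash
python3 st.py
```

```text
5.5833 [ 0.548 -0.052  0.162] F [ 0.132 -0.557 -3.418] tool [ 0.193 -0.4    3.437] T [-0.065  0.324 -0.01 ] tilt -10.031515402334835 width 0.3732374605630462 35.35922683775425 TCP+grasp [ 0.547 -0.051  0.17 ]
```

{"op": "apply_moves", "data": {
  "rows": [
    {"x": 0.3, "y": 0, "z": -1.6, "ax": 0, "ay": 2, "az": 0, "gripper": 0.75},
    {"x": 0.3, "y": 0, "z": -1.6, "ax": 0, "ay": 2, "az": 0, "gripper": 0.75},
    {"x": 0, "y": 0, "z": 0, "ax": 0, "ay": 0, "az": 0, "gripper": 0.75},
    {"x": 0, "y": 0, "z": 0, "ax": 0, "ay": 0, "az": 0, "gripper": 0.75}
  ]
}}

```text
clock: 5.92
position: [0.5473, -0.051, 0.1652]
ee_rot: [0.277, 0.959, -0.015, 0.051]
ft_force: [0.8, -1.2, -4.1]
grip_width: 0.374
grasp_force: 35.5
```

{"op": "apply_moves", "data": {
  "rows": [
    {"x": 0.2, "y": 0, "z": -1.2, "ax": 0, "ay": 1.5, "az": 0, "gripper": 0.75},
    {"x": 0, "y": 0, "z": 0, "ax": 0, "ay": 0, "az": 0, "gripper": 0.75},
    {"x": 0, "y": 0, "z": 0, "ax": 0, "ay": 0, "az": 0, "gripper": 0.75}
  ]
}}

```text
clock: 6.17
position: [0.5469, -0.0506, 0.1664]
ee_rot: [0.277, 0.96, -0.011, 0.038]
ft_force: [0.4, -0.2, -4.1]
grip_width: 0.375
grasp_force: 35.5
```

{"op": "apply_moves", "data": {
  "rows": [
    {"x": 0.2, "y": 0, "z": -1.2, "ax": 0, "ay": 1.5, "az": 0, "gripper": 0.75},
    {"x": 0, "y": 0, "z": 0, "ax": 0, "ay": 0, "az": 0, "gripper": 0.75},
    {"x": 0, "y": 0, "z": 0, "ax": 0, "ay": 0, "az": 0, "gripper": 0.75}
  ]
}}

```text
clock: 6.42
position: [0.5467, -0.0505, 0.1677]
ee_rot: [0.277, 0.96, -0.008, 0.026]
ft_force: [1.0, 0.1, -3.6]
grip_width: 0.374
grasp_force: 35.5
```

{"op": "apply_moves", "data": {
  "rows": [
    {"x": 0.2, "y": 0, "z": -1.2, "ax": 0, "ay": 1.5, "az": 0, "gripper": 0.75},
    {"x": 0, "y": 0, "z": 0, "ax": 0, "ay": 0, "az": 0, "gripper": 0.75},
    {"x": 0, "y": 0, "z": 0, "ax": 0, "ay": 0, "az": 0, "gripper": 0.75}
  ]
}}

```text
clock: 6.67
position: [0.5465, -0.0504, 0.1689]
ee_rot: [0.277, 0.961, -0.004, 0.013]
ft_force: [0.7, 0.1, -3.3]
grip_width: 0.371
grasp_force: 35.5
```

{"op": "apply_moves", "data": {
  "rows": [
    {"x": 0.2, "y": 0, "z": -1.2, "ax": 0, "ay": 1.5, "az": 0, "gripper": 0.75},
    {"x": 0, "y": 0, "z": 0, "ax": 0, "ay": 0, "az": 0, "gripper": 0.75},
    {"x": 0, "y": 0, "z": 0, "ax": 0, "ay": 0, "az": 0, "gripper": 0.75}
  ]
}}

```text
clock: 6.92
position: [0.5463, -0.0503, 0.1701]
ee_rot: [0.277, 0.961, -0.0, 0.001]
ft_force: [-0.1, -0.4, -3.9]
grip_width: 0.366
grasp_force: 35.6
```

{"op": "apply_moves", "data": {
  "rows": [
    {"x": 0.2, "y": 0, "z": -1.2, "ax": 0, "ay": 1.5, "az": 0, "gripper": 0.75},
    {"x": 0, "y": 0, "z": 0, "ax": 0, "ay": 0, "az": 0, "gripper": 0.75},
    {"x": 0, "y": 0, "z": 0, "ax": 0, "ay": 0, "az": 0, "gripper": 0.75}
  ]
}}

```text
clock: 7.17
position: [0.5461, -0.0502, 0.1713]
ee_rot: [0.277, 0.961, 0.003, -0.012]
ft_force: [0.5, -0.2, -4.1]
grip_width: 0.37
grasp_force: 35.6
```

{"op": "apply_moves", "data": {
  "rows": [
    {"x": 0.2, "y": 0, "z": -1.2, "ax": 0, "ay": 1.5, "az": 0, "gripper": 0.75},
    {"x": 0, "y": 0, "z": 0, "ax": 0, "ay": 0, "az": 0, "gripper": 0.75},
    {"x": 0, "y": 0, "z": 0, "ax": 0, "ay": 0, "az": 0, "gripper": 0.75}
  ]
}}

```text
clock: 7.42
position: [0.546, -0.0501, 0.1724]
ee_rot: [0.277, 0.96, 0.007, -0.025]
ft_force: [0.6, 0.1, -3.8]
grip_width: 0.372
grasp_force: 35.6
```

{"op": "apply_moves", "data": {
  "rows": [
    {"x": 0.2, "y": 0, "z": -1.2, "ax": 0, "ay": 1.5, "az": 0, "gripper": 0.75},
    {"x": 0, "y": 0, "z": 0, "ax": 0, "ay": 0, "az": 0, "gripper": 0.75},
    {"x": 0, "y": 0, "z": 0, "ax": 0, "ay": 0, "az": 0, "gripper": 0.75}
  ]
}}

```text
clock: 7.67
position: [0.5458, -0.0501, 0.1737]
ee_rot: [0.277, 0.96, 0.011, -0.037]
ft_force: [1.4, 0.4, -4.0]
grip_width: 0.37
grasp_force: 35.7
```

```bash
python3 st.py; python3 - <<'E'
from workcell import *
import cv2,numpy as np
a=camera("wrist")["color"];b=camera("side")["color"][130:226,202:330]
cv2.imwrite("pics/g2.png",np.hstack([a[100:388,100:484],cv2.resize(b,(379,284),interpolation=2)[:, :379] if 0 else cv2.resize(b,(384,a[100:388].shape[0]),interpolation=2)])[:,:,::-1])
E
```

```text
7.6667 [ 0.546 -0.05   0.174] F [ 1.416  0.352 -4.022] tool [-1.318  1.053  3.932] T [-0.097 -0.313  0.007] tilt 4.429519605851774 width 0.369826790216306 35.66903382539749 TCP+grasp [ 0.546 -0.05   0.182]
```

View pics/g2.png

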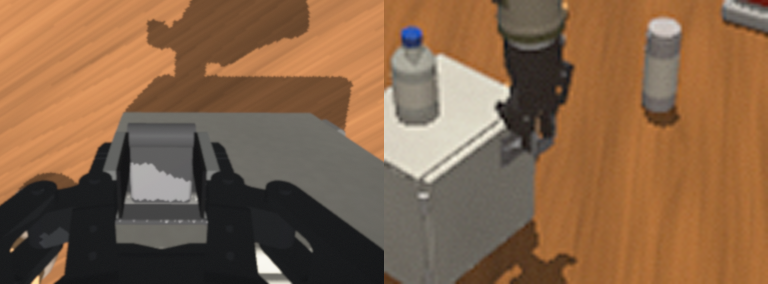

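The wrist view shows the paddle held between the pads and tilted up, with the bead near (160,135). I'll go on lifting.

{"op": "apply_moves", "data": {
  "rows": [
    {"x": 0.2, "y": 0, "z": -1.3, "ax": 0, "ay": 1.7, "az": 0, "gripper": 0.75},
    {"x": 0, "y": 0, "z": 0, "ax": 0, "ay": 0, "az": 0, "gripper": 0.75},
    {"x": 0, "y": 0, "z": 0, "ax": 0, "ay": 0, "az": 0, "gripper": 0.75}
  ]
}}

```text
clock: 8.02
position: [0.5458, -0.05, 0.175]
ee_rot: [0.277, 0.959, 0.015, -0.052]
ft_force: [1.1, 0.7, -5.3]
grip_width: 0.37
grasp_force: 35.8
```

{"op": "apply_moves", "data": {
  "rows": [
    {"x": 0.1, "y": 0, "z": -0.6, "ax": 0, "ay": 0.8, "az": 0, "gripper": 0.75},
    {"x": 0, "y": 0, "z": 0, "ax": 0, "ay": 0, "az": 0, "gripper": 0.75},
    {"x": 0, "y": 0, "z": 0, "ax": 0, "ay": 0, "az": 0, "gripper": 0.75}
  ]
}}

```text
clock: 8.27
position: [0.5456, -0.0498, 0.1757]
ee_rot: [0.277, 0.959, 0.017, -0.059]
ft_force: [1.1, 1.1, -3.8]
grip_width: 0.372
grasp_force: 35.8
```

Just noise. I'll continue.

{"op": "apply_moves", "data": {
  "rows": [
    {"x": 0.2, "y": 0, "z": -1.2, "ax": 0, "ay": 1.5, "az": 0, "gripper": 0.75},
    {"x": 0, "y": 0, "z": 0, "ax": 0, "ay": 0, "az": 0, "gripper": 0.75},
    {"x": 0, "y": 0, "z": 0, "ax": 0, "ay": 0, "az": 0, "gripper": 0.75}
  ]
}}

```text
clock: 8.52
position: [0.5457, -0.05, 0.1768]
ee_rot: [0.277, 0.958, 0.02, -0.071]
ft_force: [-0.1, 1.1, -4.1]
grip_width: 0.371
grasp_force: 35.9
```

{"op": "apply_moves", "data": {
  "rows": [
    {"x": 0.2, "y": 0, "z": -1.2, "ax": 0, "ay": 1.5, "az": 0, "gripper": 0.75},
    {"x": 0, "y": 0, "z": 0, "ax": 0, "ay": 0, "az": 0, "gripper": 0.75},
    {"x": 0, "y": 0, "z": 0, "ax": 0, "ay": 0, "az": 0, "gripper": 0.75}
  ]
}}

```text
clock: 8.77
position: [0.5457, -0.05, 0.178]
ee_rot: [0.276, 0.957, 0.024, -0.083]
ft_force: [1.4, 0.8, -4.4]
grip_width: 0.37
grasp_force: 35.9
```

{"op": "apply_moves", "data": {
  "rows": [
    {"x": 0.2, "y": 0, "z": -1.2, "ax": 0, "ay": 1.5, "az": 0, "gripper": 0.75},
    {"x": 0, "y": 0, "z": 0, "ax": 0, "ay": 0, "az": 0, "gripper": 0.75},
    {"x": 0, "y": 0, "z": 0, "ax": 0, "ay": 0, "az": 0, "gripper": 0.75}
  ]
}}

```text
clock: 9.02
position: [0.5456, -0.0499, 0.1792]
ee_rot: [0.276, 0.956, 0.028, -0.096]
ft_force: [1.1, 1.6, -5.2]
grip_width: 0.371
grasp_force: 35.9
```

{"op": "apply_moves", "data": {
  "rows": [
    {"x": 0.2, "y": 0, "z": -1.0, "ax": 0, "ay": 1.2, "az": 0, "gripper": 0.75},
    {"x": 0, "y": 0, "z": 0, "ax": 0, "ay": 0, "az": 0, "gripper": 0.75},
    {"x": 0, "y": 0, "z": 0, "ax": 0, "ay": 0, "az": 0, "gripper": 0.75}
  ]
}}

```text
clock: 9.27
position: [0.5456, -0.0499, 0.1803]
ee_rot: [0.276, 0.955, 0.031, -0.106]
ft_force: [0.7, 1.8, -4.5]
grip_width: 0.371
grasp_force: 35.9
```

```bash
python3 st.py
```

```text
9.2667 [ 0.546 -0.05   0.18 ] F [ 0.745  1.754 -4.542] tool [-0.702  1.882  4.498] T [-0.011 -0.31   0.06 ] tilt 12.704712075807109 width 0.37095550806506983 35.9343197196722 TCP+grasp [ 0.547 -0.051  0.188]
```

{"op": "apply_moves", "data": {
  "rows": [
    {"x": 0.2, "y": 0, "z": -1.2, "ax": 0, "ay": 1.5, "az": 0, "gripper": 0.75},
    {"x": 0, "y": 0, "z": 0, "ax": 0, "ay": 0, "az": 0, "gripper": 0.75},
    {"x": 0, "y": 0, "z": 0, "ax": 0, "ay": 0, "az": 0, "gripper": 0.75}
  ]
}}

```text
clock: 9.52
position: [0.5458, -0.0501, 0.1815]
ee_rot: [0.275, 0.953, 0.034, -0.119]
ft_force: [1.3, 1.2, -4.2]
grip_width: 0.37
grasp_force: 36.0
```

{"op": "apply_moves", "data": {
  "rows": [
    {"x": 0.2, "y": 0, "z": -1.2, "ax": 0, "ay": 1.5, "az": 0, "gripper": 0.75},
    {"x": 0, "y": 0, "z": 0, "ax": 0, "ay": 0, "az": 0, "gripper": 0.75},
    {"x": 0, "y": 0, "z": 0, "ax": 0, "ay": 0, "az": 0, "gripper": 0.75}
  ]
}}

```text
clock: 9.77
position: [0.5458, -0.0501, 0.1827]
ee_rot: [0.275, 0.952, 0.038, -0.131]
ft_force: [1.3, 0.6, -6.5]
grip_width: 0.369
grasp_force: 36.0
```

{"op": "apply_moves", "data": {
  "rows": [
    {"x": 0.1, "y": 0, "z": -0.3, "ax": 0, "ay": 0.4, "az": 0, "gripper": 0.75},
    {"x": 0, "y": 0, "z": 0, "ax": 0, "ay": 0, "az": 0, "gripper": 0.75},
    {"x": 0, "y": 0, "z": 0, "ax": 0, "ay": 0, "az": 0, "gripper": 0.75}
  ]
}}

```text
clock: 10.02
position: [0.5457, -0.0499, 0.1832]
ee_rot: [0.275, 0.951, 0.039, -0.134]
ft_force: [0.5, 1.4, -5.2]
grip_width: 0.368
grasp_force: 35.9
```

{"op": "apply_moves", "data": {
  "rows": [
    {"x": 0.1, "y": 0, "z": -0.6, "ax": 0, "ay": 0.8, "az": 0, "gripper": 0.75},
    {"x": 0, "y": 0, "z": 0, "ax": 0, "ay": 0, "az": 0, "gripper": 0.75},
    {"x": 0, "y": 0, "z": 0, "ax": 0, "ay": 0, "az": 0, "gripper": 0.75}
  ]
}}

```text
clock: 10.27
position: [0.5458, -0.05, 0.1837]
ee_rot: [0.274, 0.95, 0.041, -0.141]
ft_force: [-0.2, 1.7, -5.0]
grip_width: 0.37
grasp_force: 36.1
```

```bash
python3 st.py
```

```text
10.2667 [ 0.546 -0.05   0.184] F [-0.173  1.654 -5.004] tool [-0.473  1.308  5.087] T [-0.131 -0.464  0.02 ] tilt 16.924730735305115 width 0.3695372458879547 36.098953038454056 TCP+grasp [ 0.548 -0.051  0.191]
```

{"op": "apply_moves", "data": {
  "rows": [
    {"x": 0.1, "y": 0, "z": -0.8, "ax": 0, "ay": 1, "az": 0, "gripper": 0.75},
    {"x": 0, "y": 0, "z": 0, "ax": 0, "ay": 0, "az": 0, "gripper": 0.75},
    {"x": 0, "y": 0, "z": 0, "ax": 0, "ay": 0, "az": 0, "gripper": 0.75}
  ]
}}

```text
clock: 10.52
position: [0.5459, -0.0502, 0.1844]
ee_rot: [0.274, 0.949, 0.043, -0.15]
ft_force: [-0.1, 1.6, -3.6]
grip_width: 0.373
grasp_force: 36.2
```

{"op": "apply_moves", "data": {
  "rows": [
    {"x": 0.1, "y": 0, "z": -0.8, "ax": 0, "ay": 1, "az": 0, "gripper": 0.75},
    {"x": 0, "y": 0, "z": 0, "ax": 0, "ay": 0, "az": 0, "gripper": 0.75},
    {"x": 0, "y": 0, "z": 0, "ax": 0, "ay": 0, "az": 0, "gripper": 0.75}
  ]
}}

```text
clock: 10.77
position: [0.546, -0.0502, 0.1853]
ee_rot: [0.274, 0.948, 0.046, -0.158]
ft_force: [0.3, 2.1, -4.6]
grip_width: 0.374
grasp_force: 36.2
```

{"op": "apply_moves", "data": {
  "rows": [
    {"x": 0.1, "y": 0, "z": -0.8, "ax": 0, "ay": 1, "az": 0, "gripper": 0.75},
    {"x": 0, "y": 0, "z": 0, "ax": 0, "ay": 0, "az": 0, "gripper": 0.75},
    {"x": 0, "y": 0, "z": 0, "ax": 0, "ay": 0, "az": 0, "gripper": 0.75}
  ]
}}

```text
clock: 11.02
position: [0.5462, -0.0503, 0.186]
ee_rot: [0.273, 0.946, 0.048, -0.166]
ft_force: [0.4, 0.6, -5.5]
grip_width: 0.375
grasp_force: 36.3
```

```bash
python3 st.py; python3 - <<'E'
from workcell import *
import cv2,numpy as np
a=camera("wrist")["color"];b=camera("side")["color"][140:204,230:310]
cv2.imwrite("pics/g3.png",np.hstack([a[100:,100:500],cv2.resize(b,(355,284),interpolation=2)])[:,:,::-1])
E
```

```text
11.0167 [ 0.546 -0.05   0.186] F [ 0.355  0.607 -5.485] tool [-1.847  0.704  5.165] T [-0.219 -0.521  0.092] tilt 19.928540334915546 width 0.37511096191190135 36.26042000949383 TCP+grasp [ 0.548 -0.052  0.194]
```

View pics/g3.png

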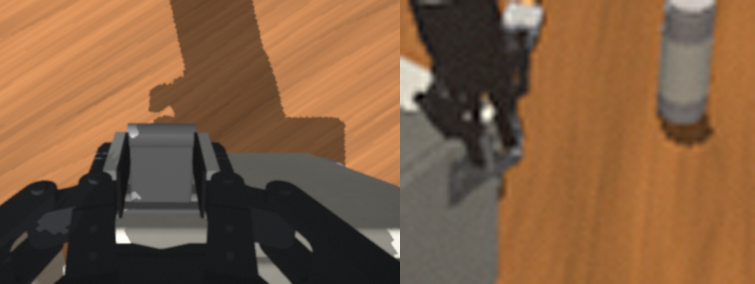

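The paddle is still firmly held, with the bead at (160,130) in the crop. I'll continue in small steps.

{"op": "apply_moves", "data": {
  "rows": [
    {"x": 0.1, "y": 0, "z": -0.8, "ax": 0, "ay": 1, "az": 0, "gripper": 0.75},
    {"x": 0, "y": 0, "z": 0, "ax": 0, "ay": 0, "az": 0, "gripper": 0.75},
    {"x": 0, "y": 0, "z": 0, "ax": 0, "ay": 0, "az": 0, "gripper": 0.75}
  ]
}}

```text
clock: 11.37
position: [0.5463, -0.0504, 0.1868]
ee_rot: [0.273, 0.945, 0.05, -0.175]
ft_force: [-0.4, 1.3, -5.3]
grip_width: 0.377
grasp_force: 36.3
```

{"op": "apply_moves", "data": {
  "rows": [
    {"x": 0.1, "y": 0, "z": -0.8, "ax": 0, "ay": 1, "az": 0, "gripper": 0.75},
    {"x": 0, "y": 0, "z": 0, "ax": 0, "ay": 0, "az": 0, "gripper": 0.75},
    {"x": 0, "y": 0, "z": 0, "ax": 0, "ay": 0, "az": 0, "gripper": 0.75}
  ]
}}

```text
clock: 11.62
position: [0.5464, -0.0505, 0.1876]
ee_rot: [0.272, 0.943, 0.053, -0.183]
ft_force: [-0.5, 1.5, -5.1]
grip_width: 0.372
grasp_force: 36.3
```

```bash
python3 - <<'E'
from workcell import *
from h import *
c=camera("wrist");im=c["color"];cv2.imwrite("pics/g4.png",cv2.resize(im[100:330,150:420],None,fx=2.6,fy=2.6,interpolation=2)[:,:,::-1])
C=np.array([.694,-.0655]);yw=np.radians(-32.3);ex=np.array([np.cos(yw),np.sin(yw)]);ey=np.array([-ex[1],ex[0]])
F=192/np.tan(np.radians(c["fov_y"]/2));K=np.array([[F,0,c["cx"]],[0,F,c["cy"]],[0,0,1]])
def P(x,y,z):
    w=np.array([*(C+x*ex+y*ey),z]);u=cv2.projectPoints(w[None],np.array(c["rvec"]),np.array(c["tvec"]),K,None)[0].ravel();return (2.6*(u-[150,100])).round(0)
for t in(.2,.3,.4,.5,.6):
    f=lambda o,h:P(-.087-o*np.cos(t)+h*np.sin(t),-.065,.177+o*np.sin(t)+h*np.cos(t))
    print(t,"crop px: tip",f(.063,0),"bead top",f(.057,.006),"plate start",f(.051,.004),"plate root",f(.010,.004))
print("doortop edge",P(-.094,-.065,.217),P(-.08,-.065,.217))
E
```

```text
0.2 crop px: tip [290. 266.] bead top [290. 299.] plate start [290. 324.] plate root [290. 505.]
0.3 crop px: tip [290. 272.] bead top [290. 309.] plate start [290. 333.] plate root [290. 509.]
0.4 crop px: tip [290. 283.] bead top [290. 322.] plate start [290. 345.] plate root [290. 513.]
0.5 crop px: tip [290. 296.] bead top [290. 339.] plate start [290. 359.] plate root [290. 518.]
0.6 crop px: tip [290. 314.] bead top [290. 359.] plate start [290. 377.] plate root [290. 522.]
doortop edge [290. 566.] [290. 647.]
```

View pics/g4.png

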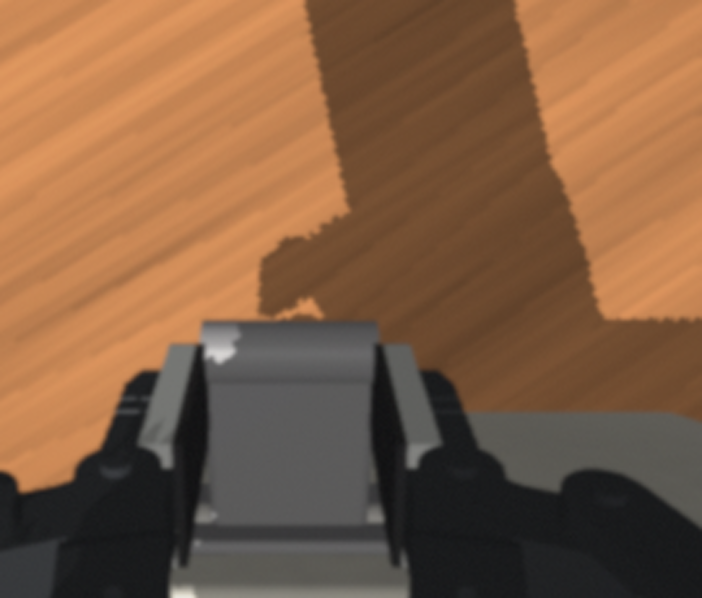

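The bead/plate line at y≈380 and the root at y≈522 in the crop both match a paddle angle of about 0.59 rad, and I've felt no buffer yet. I'll try two more small steps.

{"op": "apply_moves", "data": {
  "rows": [
    {"x": 0.1, "y": 0, "z": -0.6, "ax": 0, "ay": 0.8, "az": 0, "gripper": 0.75},
    {"x": 0, "y": 0, "z": 0, "ax": 0, "ay": 0, "az": 0, "gripper": 0.75},
    {"x": 0, "y": 0, "z": 0, "ax": 0, "ay": 0, "az": 0, "gripper": 0.75},
    {"x": 0, "y": 0, "z": 0, "ax": 0, "ay": 0, "az": 0, "gripper": 0.75}
  ]
}}

```text
clock: 12.0
position: [0.5465, -0.0505, 0.1882]
ee_rot: [0.272, 0.942, 0.055, -0.189]
ft_force: [-0.8, 1.1, -7.8]
grip_width: 0.37
grasp_force: 36.0
```

```bash
python3 st.py
```

```text
12.0 [ 0.547 -0.051  0.188] F [-0.759  1.132 -7.818] tool [-1.869  0.554  7.693] T [-0.549 -0.711  0.236] tilt 22.711513536828214 width 0.3701890936341634 36.00373238325119 TCP+grasp [ 0.549 -0.052  0.196]
```

{"op": "apply_moves", "data": {
  "rows": [
    {"x": 0, "y": 0, "z": 0, "ax": 0, "ay": 0, "az": 0, "gripper": 0.75}
  ]
}}

```text
clock: 12.08
position: [0.5465, -0.0506, 0.1882]
ee_rot: [0.272, 0.942, 0.055, -0.189]
ft_force: [-1.2, 0.5, -7.3]
grip_width: 0.374
grasp_force: 35.9
```

{"op": "apply_moves", "data": {
  "rows": [
    {"x": 0, "y": 0, "z": 0, "ax": 0, "ay": 0, "az": 0, "gripper": 0.75}
  ]
}}

```text
clock: 12.17
position: [0.5465, -0.0506, 0.1882]
ee_rot: [0.272, 0.942, 0.055, -0.189]
ft_force: [-0.1, 0.9, -8.4]
grip_width: 0.374
grasp_force: 35.9
```

{"op": "apply_moves", "data": {
  "rows": [
    {"x": 0, "y": 0, "z": -0.2, "ax": 0, "ay": 0.3, "az": 0, "gripper": 0.75},
    {"x": 0, "y": 0, "z": 0, "ax": 0, "ay": 0, "az": 0, "gripper": 0.75},
    {"x": 0, "y": 0, "z": 0, "ax": 0, "ay": 0, "az": 0, "gripper": 0.75}
  ]
}}

```text
clock: 12.42
position: [0.5466, -0.0507, 0.1884]
ee_rot: [0.272, 0.941, 0.055, -0.192]
ft_force: [-0.5, -0.2, -8.9]
grip_width: 0.369
grasp_force: 35.9
```

{"op": "apply_moves", "data": {
  "rows": [
    {"x": 0, "y": 0, "z": 0, "ax": 0, "ay": 0, "az": 0, "gripper": 0.75}
  ]
}}

```text
clock: 12.5
position: [0.5466, -0.0506, 0.1884]
ee_rot: [0.272, 0.941, 0.055, -0.192]
ft_force: [-1.6, 1.0, -9.4]
grip_width: 0.372
grasp_force: 35.8
```

That is the buffer: about 3.5 N over the spring, and rising. I'll ease off a hair and draw the door out gently.

{"op": "apply_moves", "data": {
  "rows": [
    {"x": 0, "y": 0, "z": 0.2, "ax": 0, "ay": -0.3, "az": 0, "gripper": 0.75},
    {"x": 1.8, "y": 0.5, "z": 0.75, "ax": 0, "ay": 0, "az": 0, "gripper": 0.75},
    {"x": 1.8, "y": 0.5, "z": 0.75, "ax": 0, "ay": 0, "az": 0, "gripper": 0.75},
    {"x": 0, "y": 0, "z": 0, "ax": 0, "ay": 0, "az": 0, "gripper": 0.75}
  ]
}}

```text
clock: 12.83
position: [0.5438, -0.0477, 0.1882]
ee_rot: [0.272, 0.942, 0.054, -0.189]
ft_force: [2.0, -2.0, -11.7]
grip_width: 0.371
grasp_force: 35.6
```

```bash
python3 st.py
```

```text
12.8333 [ 0.544 -0.048  0.188] F [  1.959  -1.993 -11.697] tool [-7.016 -0.639  9.746] T [-1.179 -1.536 -0.227] tilt 22.6578558162185 width 0.37147331991918664 35.5932336486876 TCP+grasp [ 0.546 -0.049  0.196]
```

{"op": "apply_moves", "data": {
  "rows": [
    {"x": -0.1, "y": 0, "z": 0.3, "ax": 0, "ay": 0, "az": 0, "gripper": 0.75},
    {"x": 1.3, "y": 0.4, "z": 0.6, "ax": 0, "ay": 0, "az": 0, "gripper": 0.75},
    {"x": 0, "y": 0, "z": 0, "ax": 0, "ay": 0, "az": 0, "gripper": 0.75}
  ]
}}

```text
clock: 13.08
position: [0.5428, -0.0466, 0.1882]
ee_rot: [0.272, 0.942, 0.055, -0.189]
ft_force: [1.7, -2.4, -7.3]
grip_width: 0.374
grasp_force: 36.0
```

```bash
python3 st.py
```

```text
13.0833 [ 0.543 -0.047  0.188] F [ 1.675 -2.429 -7.295] tool [-5.316 -1.162  5.684] T [-1.116 -1.151 -0.285] tilt 22.684069174417484 width 0.37440940419017027 35.98159755289089 TCP+grasp [ 0.545 -0.048  0.196]
```

{"op": "apply_moves", "data": {
  "rows": [
    {"x": 1.8, "y": 0.5, "z": 0.75, "ax": 0, "ay": 0, "az": 0, "gripper": 0.75},
    {"x": 1.8, "y": 0.5, "z": 0.75, "ax": 0, "ay": 0, "az": 0, "gripper": 0.75},
    {"x": 0, "y": 0, "z": 0, "ax": 0, "ay": 0, "az": 0, "gripper": 0.75}
  ]
}}

```text
clock: 13.33
position: [0.5401, -0.0436, 0.1882]
ee_rot: [0.272, 0.942, 0.055, -0.189]
ft_force: [3.3, -2.5, -7.5]
grip_width: 0.368
grasp_force: 35.7
```

```bash
python3 st.py
```

```text
13.3333 [ 0.54  -0.044  0.188] F [ 3.256 -2.518 -7.496] tool [-6.669 -0.395  5.339] T [-1.263 -1.465 -0.697] tilt 22.66123066986226 width 0.3678189533985534 35.68778942339122 TCP+grasp [ 0.543 -0.045  0.196]
```

The TCP has moved 9.5 mm with only a small pull, so the door is off its latch. Next I'll compute the swing motion in the tool frame.

```bash
python3 - <<'E'
from workcell import *
from h import *
o=get_obs();M=R.from_quat(o["ee_rot"]).as_matrix();r=o["position"]-np.array([.6766,.0697,o["position"][2]])
print("radius",np.hypot(*r[:2]))
print("axis per deg",(M.T@[0,0,-1]).round(3))
for lag,d in((3,1.5),(3,3)):
    M2=R.from_euler('z',-lag,degrees=True).as_matrix()@M
    print(d,(M2.T@(R.from_euler('z',-d,degrees=True).apply(r)-r)*1000).round(2), (M2.T@[0,0,-d]).round(3))
E
```

```text
radius 0.17739833631920238
axis per deg [-0.385 -0.     0.923]
1.5 [4.12 1.27 1.72] [-0.578 -0.     1.384]
3 [8.21 2.65 3.43] [-1.156e+00 -1.000e-03  2.768e+00]
```

{"op": "apply_moves", "data": {
  "rows": [
    {"x": 0, "y": 0, "z": 0, "ax": -0.58, "ay": 0, "az": 1.38, "gripper": 0.75},
    {"x": 0, "y": 0, "z": 0, "ax": -0.58, "ay": 0, "az": 1.38, "gripper": 0.75},
    {"x": 4.1, "y": 1.3, "z": 1.7, "ax": -0.58, "ay": 0, "az": 1.38, "gripper": 0.75},
    {"x": 4.1, "y": 1.3, "z": 1.7, "ax": -0.58, "ay": 0, "az": 1.38, "gripper": 0.75},
    {"x": 4.1, "y": 1.3, "z": 1.7, "ax": -0.58, "ay": 0, "az": 1.38, "gripper": 0.75}
  ]
}}

```text
clock: 13.75
position: [0.5315, -0.0313, 0.1882]
ee_rot: [0.333, 0.922, 0.068, -0.185]
ft_force: [2.9, 1.9, -6.6]
grip_width: 0.368
grasp_force: 37.1
```

```bash
python3 st.py
```

```text
13.75 [ 0.531 -0.031  0.188] F [ 2.92   1.882 -6.564] tool [-3.499  3.305  5.656] T [-0.494 -1.319 -0.161] tilt 22.74948329884908 width 0.3676333563754175 37.07107096910477 TCP+grasp [ 0.534 -0.033  0.196]
```

{"op": "apply_moves", "data": {
  "rows": [
    {"x": 6.2, "y": 2, "z": 2.6, "ax": -0.87, "ay": 0, "az": 2.08, "gripper": 0.75},
    {"x": 8.2, "y": 2.65, "z": 3.4, "ax": -1.16, "ay": 0, "az": 2.77, "gripper": 0.75},
    {"x": 8.2, "y": 2.65, "z": 3.4, "ax": -1.16, "ay": 0, "az": 2.77, "gripper": 0.75},
    {"x": 8.2, "y": 2.65, "z": 3.4, "ax": -1.16, "ay": 0, "az": 2.77, "gripper": 0.75},
    {"x": 8.2, "y": 2.65, "z": 3.4, "ax": -1.16, "ay": 0, "az": 2.77, "gripper": 0.75}
  ]
}}

```text
clock: 14.17
position: [0.5117, 0.008, 0.1885]
ee_rot: [0.446, 0.873, 0.091, -0.175]
ft_force: [8.9, 2.9, -7.7]
grip_width: 0.37
grasp_force: 36.8
```

```bash
python3 st.py
```

```text
14.1667 [0.512 0.008 0.188] F [ 8.866  2.932 -7.721] tool [-5.589  8.879  6.061] T [-0.46  -2.445 -0.72 ] tilt 22.704196931937606 width 0.36968968700345023 36.780004799366 TCP+grasp [0.513 0.005 0.196]
```

{"op": "apply_moves", "data": {
  "rows": [
    {"x": 8.2, "y": 3.3, "z": 3.4, "ax": -1.16, "ay": 0, "az": 2.77, "gripper": 0.75},
    {"x": 8.2, "y": 3.3, "z": 3.4, "ax": -1.16, "ay": 0, "az": 2.77, "gripper": 0.75},
    {"x": 8.2, "y": 3.3, "z": 3.4, "ax": -1.16, "ay": 0, "az": 2.77, "gripper": 0.75},
    {"x": 8.2, "y": 3.1, "z": 3.4, "ax": -1.16, "ay": 0, "az": 2.77, "gripper": 0.75},
    {"x": 8.2, "y": 3, "z": 3.4, "ax": -1.16, "ay": 0, "az": 2.77, "gripper": 0.75}
  ]
}}

```text
clock: 14.58
position: [0.5024, 0.0534, 0.1886]
ee_rot: [0.556, 0.807, 0.112, -0.162]
ft_force: [4.0, -0.2, -7.4]
grip_width: 0.37
grasp_force: 36.8
```

```bash
python3 st.py
```

```text
14.5833 [0.502 0.053 0.189] F [ 4.013 -0.247 -7.433] tool [-4.405  3.657  6.215] T [-1.041 -1.119 -0.233] tilt 22.757217030429498 width 0.3703119009400335 36.7656934261322 TCP+grasp [0.503 0.051 0.196]
```

{"op": "apply_moves", "data": {
  "rows": [
    {"x": 8.2, "y": 3, "z": 3.4, "ax": -1.16, "ay": 0, "az": 2.77, "gripper": 0.75},
    {"x": 8.2, "y": 2.9, "z": 3.4, "ax": -1.16, "ay": 0, "az": 2.77, "gripper": 0.75},
    {"x": 8.2, "y": 2.9, "z": 3.4, "ax": -1.16, "ay": 0, "az": 2.77, "gripper": 0.75},
    {"x": 8.2, "y": 2.9, "z": 3.4, "ax": -1.16, "ay": 0, "az": 2.77, "gripper": 0.75},
    {"x": 8.2, "y": 2.9, "z": 3.4, "ax": -1.16, "ay": 0, "az": 2.77, "gripper": 0.75}
  ]
}}

```text
clock: 15.0
position: [0.5049, 0.0995, 0.1886]
ee_rot: [0.657, 0.727, 0.132, -0.146]
ft_force: [4.5, -0.6, -6.7]
grip_width: 0.371
grasp_force: 36.7
```

```bash
python3 st.py
```

```text
15.0 [0.505 0.1   0.189] F [ 4.487 -0.564 -6.738] tool [-3.542  4.406  5.822] T [-1.334 -0.933 -0.259] tilt 22.760370263375453 width 0.37063908919225597 36.70712783932686 TCP+grasp [0.505 0.096 0.196]
```

{"op": "apply_moves", "data": {
  "rows": [
    {"x": 8.2, "y": 3, "z": 3.4, "ax": -1.16, "ay": 0, "az": 2.77, "gripper": 0.75},
    {"x": 8.2, "y": 2.9, "z": 3.4, "ax": -1.16, "ay": 0, "az": 2.77, "gripper": 0.75},
    {"x": 8.2, "y": 2.9, "z": 3.4, "ax": -1.16, "ay": 0, "az": 2.77, "gripper": 0.75},
    {"x": 8.2, "y": 2.9, "z": 3.4, "ax": -1.16, "ay": 0, "az": 2.77, "gripper": 0.75},
    {"x": 8.2, "y": 2.9, "z": 3.4, "ax": -1.16, "ay": 0, "az": 2.77, "gripper": 0.75}
  ]
}}

```text
clock: 15.42
position: [0.5193, 0.1435, 0.1886]
ee_rot: [0.747, 0.635, 0.15, -0.128]
ft_force: [3.0, -2.1, -6.5]
grip_width: 0.371
grasp_force: 36.7
```

```bash
python3 st.py
```

```text
15.4167 [0.519 0.143 0.189] F [ 3.    -2.112 -6.487] tool [-3.987  3.304  5.361] T [-1.556 -0.537 -0.234] tilt 22.75125268434356 width 0.3710499502854999 36.71619638800621 TCP+grasp [0.519 0.14  0.196]
```

{"op": "apply_moves", "data": {
  "rows": [
    {"x": 8.2, "y": 3, "z": 3.4, "ax": -1.16, "ay": 0, "az": 2.77, "gripper": 0.75},
    {"x": 8.2, "y": 2.9, "z": 3.4, "ax": -1.16, "ay": 0, "az": 2.77, "gripper": 0.75},
    {"x": 8.2, "y": 2.9, "z": 3.4, "ax": -1.16, "ay": 0, "az": 2.77, "gripper": 0.75},
    {"x": 8.2, "y": 2.9, "z": 3.4, "ax": -1.16, "ay": 0, "az": 2.77, "gripper": 0.75},
    {"x": 8.2, "y": 2.9, "z": 3.4, "ax": -1.16, "ay": 0, "az": 2.77, "gripper": 0.75}
  ]
}}

```text
clock: 15.83
position: [0.5445, 0.1822, 0.1885]
ee_rot: [0.823, 0.532, 0.165, -0.108]
ft_force: [2.6, -2.7, -6.9]
grip_width: 0.369
grasp_force: 36.8
```

{"op": "apply_moves", "data": {
  "rows": [
    {"x": 6.2, "y": 2.2, "z": 2.6, "ax": -0.87, "ay": 0, "az": 2.08, "gripper": 0.75},
    {"x": 4.1, "y": 1.4, "z": 1.7, "ax": -0.58, "ay": 0, "az": 1.38, "gripper": 0.75},
    {"x": 0, "y": 0, "z": 0, "ax": 0, "ay": 0, "az": 0, "gripper": 0.75},
    {"x": 0, "y": 0, "z": 0, "ax": 0, "ay": 0, "az": 0, "gripper": 0.75}
  ]
}}

```text
clock: 16.17
position: [0.5526, 0.1909, 0.1886]
ee_rot: [0.839, 0.506, 0.168, -0.102]
ft_force: [1.8, -1.1, -5.3]
grip_width: 0.372
grasp_force: 36.7
```

```bash
python3 st.py
```

```text
16.1667 [0.553 0.191 0.189] F [ 1.765 -1.127 -5.308] tool [-2.21   2.092  4.828] T [-1.052  0.044 -0.21 ] tilt 22.71820300870676 width 0.3716940820134154 36.650692373514175 TCP+grasp [0.551 0.188 0.196]
```

Door at about 85°. I'll lower the paddle gently, open the fingers, then retreat upward.

{"op": "apply_moves", "data": {
  "rows": [
    {"x": -0.7, "y": 0, "z": 4.4, "ax": 0, "ay": -5.5, "az": 0, "gripper": 0.75},
    {"x": -0.7, "y": 0, "z": 4.4, "ax": 0, "ay": -5.5, "az": 0, "gripper": 0.75},
    {"x": -0.7, "y": 0, "z": 4.4, "ax": 0, "ay": -5.5, "az": 0, "gripper": 0.75},
    {"x": -0.7, "y": 0, "z": 4.4, "ax": 0, "ay": -5.5, "az": 0, "gripper": 0.75},
    {"x": -0.7, "y": 0, "z": 4.4, "ax": 0, "ay": -5.5, "az": 0, "gripper": 0.75}
  ]
}}

```text
clock: 16.58
position: [0.5535, 0.1913, 0.1675]
ee_rot: [0.856, 0.516, -0.037, 0.023]
ft_force: [0.9, -4.3, -4.1]
grip_width: 0.373
grasp_force: 35.7
```

{"op": "apply_moves", "data": {
  "rows": [
    {"x": -0.6, "y": 0, "z": 3.6, "ax": 0, "ay": -4.5, "az": 0, "gripper": 0.75},
    {"x": 0, "y": 0, "z": 0, "ax": 0, "ay": 0, "az": 0, "gripper": 0.6},
    {"x": 0, "y": 0, "z": 0, "ax": 0, "ay": 0, "az": 0, "gripper": 0.3},
    {"x": 0, "y": 0, "z": 0, "ax": 0, "ay": 0, "az": 0, "gripper": 0},
    {"x": 0, "y": 0, "z": 0, "ax": 0, "ay": 0, "az": 0, "gripper": 0}
  ]
}}

```text
clock: 17.0
position: [0.5531, 0.1916, 0.1638]
ee_rot: [0.853, 0.515, -0.069, 0.041]
ft_force: [-0.3, -0.0, -0.1]
grip_width: 0.807
grasp_force: 0.0
```

{"op": "apply_moves", "data": {
  "rows": [
    {"x": 0, "y": 0, "z": 0, "ax": 0, "ay": 0, "az": 0, "gripper": 0},
    {"x": 0, "y": 0, "z": 0, "ax": 0, "ay": 0, "az": 0, "gripper": 0}
  ]
}}

```text
clock: 17.17
position: [0.5532, 0.1914, 0.1637]
ee_rot: [0.853, 0.515, -0.069, 0.041]
ft_force: [-0.4, -0.1, 0.3]
grip_width: 0.996
grasp_force: 0.0
```

```bash
python3 st.py
```

```text
17.1667 [0.553 0.191 0.164] F [-0.393 -0.132  0.258] tool [-0.338 -0.286 -0.207] T [ 0.134 -0.112 -0.037] tilt -9.193241578093764 width 0.9959950528007055 0.0 TCP+grasp [0.554 0.193 0.172]
```

{"op": "apply_moves", "data": {
  "rows": [
    {"x": 0, "y": 0, "z": -15, "ax": 0, "ay": 0, "az": 0, "gripper": 0},
    {"x": 0, "y": 0, "z": -35, "ax": 0, "ay": 0, "az": 0, "gripper": 0},
    {"x": 0, "y": 0, "z": -35, "ax": 0, "ay": 0, "az": 0, "gripper": 0},
    {"x": 0, "y": 0, "z": -35, "ax": 0, "ay": 0, "az": 0, "gripper": 0},
    {"x": 0, "y": 0, "z": 0, "ax": 0, "ay": 0, "az": 0, "gripper": 0}
  ]
}}

```text
clock: 17.58
position: [0.5643, 0.2099, 0.2888]
ee_rot: [0.853, 0.516, -0.064, 0.042]
ft_force: [1.1, -0.3, 0.5]
grip_width: 1.002
grasp_force: 0.0
```

```bash
python3 - <<'E'
from workcell import *
import cv2,numpy as np
a=camera("side")["color"][120:340,160:360];b=camera("wrist")["color"]
cv2.imwrite("pics/f.png",np.hstack([cv2.resize(a,(349,384),interpolation=2),b[:,30:480]])[:,:,::-1])
E
```

```text
(no output)
```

View pics/f.png

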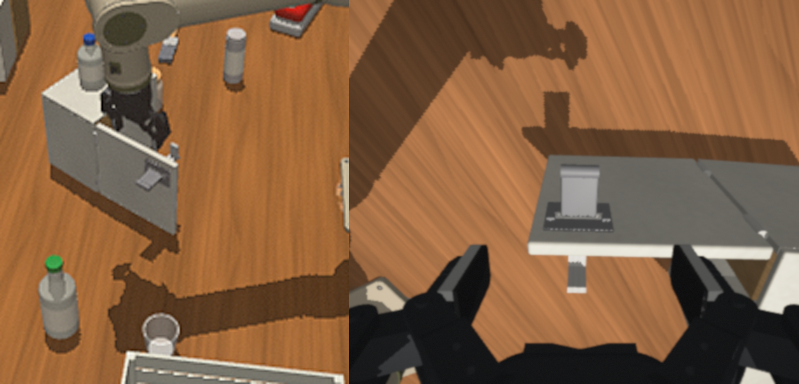

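The door stands open at about 85°, the paddle is level at (580,190) in the wrist half, the bottles are upright, and the gripper is clear.

```bash
python3 -c "
from workcell import *
print(hand_in())"
```

```text
the job is handed in; nothing more can be done
None
```

The cabinet door is open about 85° with the paddle let go and level, the bottles upright and the arm clear of everything. I handed the job in, but no verdict came back.

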